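Touch-test the amber varnish sample

ROBOT

A 7-joint arm with a two-finger parallel gripper is mounted at the origin on the work surface. World frame = base frame: x ahead of the robot, y to its left, z up, the work surface at z = 0. Lengths are in m, angles in rad, forces in N, time in s.
With the tool pointing down it reaches from about 0.4 to 0.85 m from the base axis. Payload 10.4 kg.
Tool frame: the origin (TCP) lies at the very end of the fingers, on their centre line; the grasp point (between the pads) lies 19 mm behind it; z points along the fingers, y is the line along which they close (so a half turn about z gives the same grasp; the last joint's range is limited). The gripper opens to 87 mm and grips with 3 to 60 N. Pads are 19 mm wide; open, the fingers measure 117 mm over their backs; the gripper's body (75 mm by 190 mm) begins 51 mm behind the grasp point.
Start: joints at [1.226, 0.332, -0.065, 1.46, 0.022, 1.35, -0.088], TCP at [0.198, -0.593, 0.223] pointing down, gripper open.
Joint ranges: [-2.6, 2.6], [-0.5, 2.12], [-1.47, 1.34], [0.16, 2.42], [-1.27, 4.41], [0.06, 2.06], [-2.6, 2.6]. Speed limits (rad/s): [2.22, 2.22, 2.79, 2.79, 3.14, 3.14, 3.14].

INTERFACE

Orientations are given as a unit quaternion [x, y, z, w].
In Python, from bench import status, camera, order gives the robot as it stands.
- The arm moves only by the tool jog_arm, never from a script. Its argument "plan" is a list of rows, each a list of 7 numbers: the turn, a rotation vector about the tool's x, y, z in rad, then the shift along the tool's x, y, z in mm, then the opening, from -1 (shut) to 1 (fully open). A call has 1 to 12 rows; each row is the pose to reach, as a shift and turn from the pose commanded when the call began, along the tool's axes at that moment; what a row does not reach only later rows make up. A row lasts 1/10 s, in which the tool goes at most 50 mm and 8.59 degrees, less where a joint would pass 70% of its speed; a pose out of reach is approached as far as the arm can. A call with a gripper value outside its range is refused whole. The fingers move at their own pace and stop on an object; "squeeze" is the grip in N (left out, the last holds). Time passes only in rows, so rows that repeat a pose let the fingers close. It gives the time, the measured TCP pose, the force, the opening and the grip force at its end, in the units of the state.
- status.read_state(): the state, without advancing time (a new reading comes with each control period).
- camera(name): name is "side" or "top"; returns a dict with "image" (384x512x3 uint8, red, green, blue), "z_map" (384x512 float32, m along the optical axis (not along the pixel's ray), 0 where there is no reading), "fx", "fy", "cx", "cy" (pixels), "k1" (the pictures are not rectified: a ray, as slopes to the right and down, at radius r is drawn at 1 + k1 r^2 times it, then the intrinsics apply), "world_from_camera" (4x4, takes a point from camera to world coordinates). Camera axes: x right, y down, z forward; pixel columns grow to the right and rows downward; lengths in m; the calibration is good to about 2 mm. A picture is of the moment at which its call begins.
- order.close_job(): hands the job in; it is judged then, once.
The state is a dict: "time": time; "joint_positions": joint angles; "joint_vel": joint speeds; "joint_torque": joint torques, N m; "ee_pos": TCP position; "eef_rot": TCP orientation; "ft_force": force on the tool from outside, world axes, zero at the start; "torque": the same for the moment, N m; "width": finger opening in m; "grip_force": force on a finger pad.
Only numpy, scipy, OpenCV 4.12 (cv2) and the standard library are available. Lean on these libraries where they do the work, as an engineer would, in place of code of your own. Each camera call takes 0.05 s, during which the arm holds its last target. There are 200 camera calls.

TASK

See whether the amber varnish is dry: with closed fingertips touch the amber patch lightly for about half a second and draw back off it, then mark that sample as tested by gently pushing the blue flag on the same stand all the way over, away from the patch. Do not touch the red and brown samples or their stands, leave everything else on the bench where it lies, take hold of nothing, and finish clear of everything.

Things in the scene. Friction and masses are not known exactly. Their poses are not given: they have to be found in the camera images.
- amber_stand: fixed clamp stand of the amber (orange-yellow) sample: foot 80 x 70 mm, dark block 60 x 60 mm, 58 mm high; on it a steel clamp bar, x -28 to -6 mm, top at 72 mm (screws 76). Origin: centre of its underside. Its -x points to the robot within 0.2 rad; that way a pale springy strip 36 mm wide, 4 mm thick, top at 62 mm, sticks out from x = -28 to -160 mm. A blue flag is hinged on top at x = +12 mm
- amber_spot (a point): centre of the top face of the amber (orange-yellow) varnish patch, a hard round disc 30 mm across and 2 mm thick on the pale strip of the amber stand, facing up, 64 mm above the bench
- amber_strip: the amber stand's pale springy strip with its varnish patch; origin on its root at the clamp, 60 mm up, x, y as the stand's. Pressing the patch bends it down about 3.5 mm per N (33 mm at most); it springs back by itself
- amber_flag_top (a point): middle of the upper edge of the blue flag of the amber stand (plate 30 mm wide along the stand's y, 42 mm tall, 4 mm thick)
- amber_flag (a joint): swing of that flag (rad) about a hinge along the stand's y, 12 mm behind (+x) the stand's origin and 70 mm above the bench: 0 leans 0.5 rad towards the patch (not tested), 1.0 is the stop, leaning 0.5 rad away from the patch (tested). Light friction (0.6 N at the edge); it stays where it is left
- red_stand: fixed clamp stand of the dark red sample: foot 80 x 70 mm, dark block 60 x 60 mm, 58 mm high; on it a steel clamp bar, x -28 to -6 mm, top at 72 mm (screws 76). Origin: centre of its underside. Its -x points to the robot within 0.2 rad; that way a pale springy strip 36 mm wide, 4 mm thick, top at 62 mm, sticks out from x = -28 to -160 mm. A blue flag is hinged on top at x = +12 mm
- red_spot (a point): centre of the top face of the dark red varnish patch, a hard round disc 30 mm across and 2 mm thick on the pale strip of the red stand, facing up, 64 mm above the bench
- red_strip: the red stand's pale springy strip with its varnish patch; origin on its root at the clamp, 60 mm up, x, y as the stand's. Pressing the patch bends it down about 3.5 mm per N (33 mm at most); it springs back by itself
- red_flag_top (a point): middle of the upper edge of the blue flag of the red stand (plate 30 mm wide along the stand's y, 42 mm tall, 4 mm thick)
- red_flag (a joint): swing of that flag (rad) about a hinge along the stand's y, 12 mm behind (+x) the stand's origin and 70 mm above the bench: 0 leans 0.5 rad towards the patch (not tested), 1.0 is the stop, leaning 0.5 rad away from the patch (tested). Light friction (0.6 N at the edge); it stays where it is left
- brown_stand: fixed clamp stand of the very dark brown sample: foot 80 x 70 mm, dark block 60 x 60 mm, 58 mm high; on it a steel clamp bar, x -28 to -6 mm, top at 72 mm (screws 76). Origin: centre of its underside. Its -x points to the robot within 0.2 rad; that way a pale springy strip 36 mm wide, 4 mm thick, top at 62 mm, sticks out from x = -28 to -160 mm. A blue flag is hinged on top at x = +12 mm
- brown_spot (a point): centre of the top face of the very dark brown varnish patch, a hard round disc 30 mm across and 2 mm thick on the pale strip of the brown stand, facing up, 64 mm above the bench
- brown_strip: the brown stand's pale springy strip with its varnish patch; origin on its root at the clamp, 60 mm up, x, y as the stand's. Pressing the patch bends it down about 3.5 mm per N (33 mm at most); it springs back by itself
- brown_flag_top (a point): middle of the upper edge of the blue flag of the brown stand (plate 30 mm wide along the stand's y, 42 mm tall, 4 mm thick)
- brown_flag (a joint): swing of that flag (rad) about a hinge along the stand's y, 12 mm behind (+x) the stand's origin and 70 mm above the bench: 0 leans 0.5 rad towards the patch (not tested), 1.0 is the stop, leaning 0.5 rad away from the patch (tested). Light friction (0.6 N at the edge); it stays where it is left
- jar: loose closed amber glass jar, 56 mm across, 70 mm tall, behind the stands; origin at centre of its underside
- glue: loose white bottle with a red cap, 60 mm across, 150 mm tall, on the left; origin at centre of its underside
- brush: loose brush lying on the right side; origin on its underside
- cork: loose cork sanding block 45 x 70 x 30 mm on the left in front; origin at centre of its underside
- driver: loose screwdriver lying behind the stands; origin on its underside
Mind the look-alikes: they are no part of the job. There is more than one size of the cork; the one meant has the size given above.

How it is judged:
On the way, in this order (a step that is already met when the one before it is completed fails the run):
1. the fingers touch the amber patch (over 0.3 N, the point between the fingers within 25 mm of its centre seen from above) for 0.2 s (contact force between the fingers and amber_strip above 0.3 N and horizontal distance between the grasp point and amber_spot below 0.025 m), for 0.2 s.
2. the fingers are withdrawn from the amber patch, the flag still untipped (contact force between the fingers and amber_strip below 0.05 N and distance between the grasp point and amber_spot above 0.05 m and value of joint amber_flag below 0.5 rad), for 0.1 s.
3. the amber stand's flag is pushed over, away from the patch (value of joint amber_flag above 0.85 rad), for 0.2 s.
At the end, for the whole second after the job is handed in: The amber stand's flag leans away from the patch (joint above 0.85 of 1.0 rad), the amber strip has sprung back level (patch within 4 mm), the red and brown flags are as they were (below 0.3 rad), and the loose things lie at rest within 20 mm of where they were (value of joint amber_flag above 0.85 rad and distance of amber_spot from where it was at the start of the episode below 0.004 m and value of joint each of red_flag, brown_flag below 0.3 rad and distance of each of jar, glue, brush, cork, driver from where it was at the start of the episode below 0.02 m and linear speed of each of jar, glue, brush, cork, driver below 0.02 m/s); the robot touches nothing.
It fails at once if the amber patch is pressed hard: over 7 N, or lowered more than 25 mm (contact force between anything else and amber_strip above 7 N or distance of amber_spot from where it was at the start of the episode above 0.025 m).
It fails at once if the amber stand, its strip or its flag is gripped or shoved with over 30 N (contact force between the fingers and amber_stand above 30 N).
It fails at once if the amber strip is lifted (height (world z) of amber_spot above 0.069 m).
It fails at once if the red or brown sample or its stand is touched (contact force between any of the fingers, the arm and red_stand above 0.3 N or contact force between any of the fingers, the arm and brown_stand above 0.3 N).
It fails at once if a loose thing is moved more than 20 mm or lifted (distance of any of jar, glue, brush, cork, driver from where it was at the start of the episode above 0.02 m or height (world z) of any of jar, glue, brush, cork, driver above 0.03 m).
It also fails if it takes over 32 s, if anything falls off the work surface, if the arm or the gripper's body presses on something with over 40 N, if the wrist force passes 120 N, or if a joint passes its speed limit or range.

## Working session

There is one attempt and no reset: what is moved stays moved. The work goes in short steps, Python scripts to look and compute and a tool call to move; the robot and the scene stay as the last step left them, time stands still between calls to the robot, and variables do not carry over. Pictures are saved under pics/ and viewed, at most 10 in all, crops included, and the job is handed in when it is done.

Besides the shell and the picture viewer there is one more tool, called as name(argument=value, ...), one argument or row to a line, values as JSON. jog_arm: Moves the arm, as the interface text tells. Its arguments: {"type":"object","properties":{"plan":{"type":"array"},"squeeze":{"type":"number"}},"required":["plan"]}

```bash
mkdir -p pics
cat > h.py <<'E'
import numpy as np, cv2
from bench import status, camera, order
def snap(n,f):
    c=camera(n); np.savez(f'{f}.npz',**c); cv2.imwrite(f'pics/{f}.png',c['image'][...,::-1]); return c
def load(f): return dict(np.load(f'{f}.npz'))
def rays(c,uv):
    K=np.array([[c['fx'],0,c['cx']],[0,c['fy'],c['cy']],[0,0,1]],float)
    return cv2.undistortPoints(np.array(uv,float).reshape(-1,1,2),K,np.array([c['k1'],0,0,0],float)).reshape(-1,2)
def world(c,uv,z=None):
    """z None: by depth map; else intersection with plane at height z"""
    r=rays(c,uv); T=c['world_from_camera']; o=[]
    for (u,v),(a,b) in zip(np.array(uv).reshape(-1,2),r):
        d=T[:3,:3]@[a,b,1]
        s=c['z_map'][int(round(v)),int(round(u))] if z is None else (z-T[2,3])/d[2]
        o.append(T[:3,3]+s*d)
    return np.array(o)
E
python3 - <<'E'
from h import *
s=status.read_state(); print({k:np.round(s[k],3) for k in('time','ee_pos','eef_rot','ft_force','width')})
for n in('side','top'):
    c=snap(n,n+'0'); print(n,c['fx'],c['k1'],np.round(c['world_from_camera'],3).tolist())
a=cv2.imread('pics/side0.png');b=cv2.imread('pics/top0.png')
cv2.imwrite('pics/both0.png',cv2.resize(np.vstack([a,b]),(800,1200))[:600]); cv2.imwrite('pics/top0b.png',cv2.resize(b,(800,600)))
E
```

```text
{'time': np.float64(0.0), 'ee_pos': array([ 0.198, -0.593,  0.222]), 'eef_rot': array([ 0.987,  0.16 , -0.   , -0.001]), 'ft_force': array([ 0.145,  0.029, -0.088]), 'width': np.float64(0.087)}
side 480.28519932662874 0.06588755535524292 [[-0.998, -0.052, 0.039, 0.469], [-0.065, 0.756, -0.651, 0.978], [0.004, -0.652, -0.758, 1.223], [0.0, 0.0, 0.0, 1.0]]
top 465.674554267355 0.033173025111630255 [[-0.058, -0.977, 0.205, 0.258], [-0.998, 0.056, -0.015, 0.009], [0.003, -0.206, -0.979, 1.474], [0.0, 0.0, 0.0, 1.0]]
```

View pics/top0b.png

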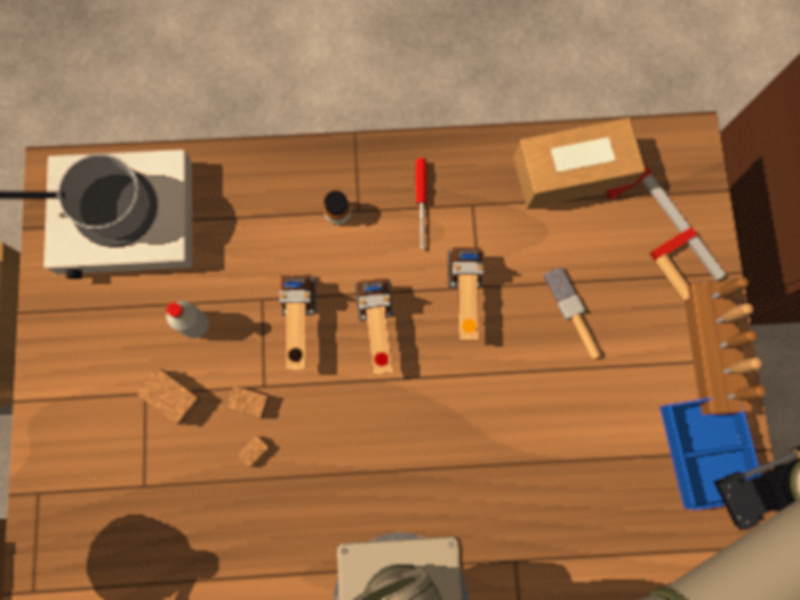

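View pics/side0.png

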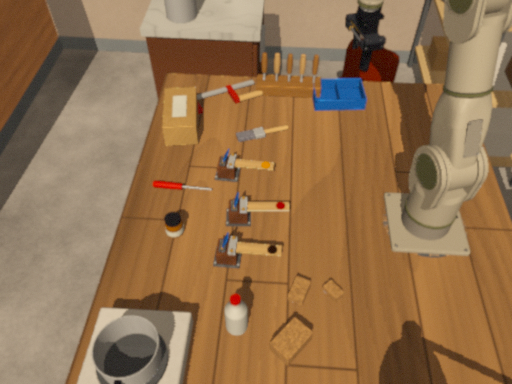

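In the top view (enlarged to 800x600) the three candidate patches are brown at (295,355), red at (381,359) and amber at (469,326). In the side view the same three are at (273,250), (281,206) and (265,166). The orange-yellow patch, which is the stand furthest right, is the one I want. The next step is a close crop and a measurement.

Run:
```python
from h import *
t,s=load('top0'),load('side0')
def cen(c,box):
    x0,y0,x1,y1=box; h=cv2.cvtColor(c['image'][y0:y1,x0:x1],cv2.COLOR_RGB2HSV)
    m=cv2.inRange(h,(14,200,190),(28,255,255)); n,l,st,ce=cv2.connectedComponentsWithStats(m)
    i=1+st[1:,4].argmax(); return ce[i]+[x0,y0],st[i]
R=[]
for n,c,b in(('top',t,(285,195,315,220)),('side',s,(250,155,280,178))):
    p,st=cen(c,b); print(n,p,st,'z64',world(c,[p],.064).round(4),'depth',world(c,[p]).round(4))
    T=c['world_from_camera']; d=T[:3,:3]@np.append(rays(c,[p])[0],1); R.append((T[:3,3],d/np.linalg.norm(d)))
A=sum(np.eye(3)-np.outer(d,d) for o,d in R); B=sum((np.eye(3)-np.outer(d,d))@o for o,d in R)
print('tri',np.linalg.solve(A,B).round(4),'miss',[np.linalg.norm(np.cross(np.linalg.solve(A,B)-o,d)).round(4) for o,d in R])
a=cv2.resize(t['image'][150:225,270:330],None,fx=8,fy=8,interpolation=2)
b=cv2.resize(s['image'][140:190,205:285],(400*2//2,250),interpolation=2); b=cv2.copyMakeBorder(cv2.resize(s['image'][145:190,210:280],(320,206),interpolation=2),0,600-206,0,0,0)
cv2.imwrite('pics/crop.png',np.hstack([a,b])[...,::-1])
# pale strip points from the top depth map: direction of the strip
uu,vv=np.meshgrid(range(270,330),range(150,225)); uv=np.c_[uu.ravel(),vv.ravel()]
P=world(t,uv); hsv=cv2.cvtColor(t['image'],cv2.COLOR_RGB2HSV)[uv[:,1],uv[:,0]]
k=(P[:,2]>.05)&(P[:,2]<.069)&(hsv[:,2]>170)&(hsv[:,1]>60)
Q=P[k]; print(k.sum(),Q.min(0),Q.max(0)); 
r=cv2.minAreaRect((Q[:,:2]*1000).astype(np.float32)); print('strip rect',r)
top=P[P[:,2]>.08]; print('flag pts',len(top),top.mean(0) if len(top) else 0, top.max(0) if len(top) else 0)
k=(P[:,2]>.066); print('bar/flag rect',cv2.minAreaRect((P[k][:,:2]*1000).astype(np.float32)))
```

```text
top [299.859375 208.140625] [11  9  9  9 64] z64 [[ 0.5153 -0.1655  0.064 ]] depth [[ 0.5148 -0.1651  0.067 ]]
side [265.29787234 164.42553191] [11  6  9  7 47] z64 [[ 0.5159 -0.163   0.064 ]] depth [[ 0.5159 -0.1618  0.0652]]
tri [ 0.5159 -0.1658  0.0611] miss [np.float64(0.0001), np.float64(0.0001)]
460 [ 0.48964554 -0.19617809  0.05432834] [ 0.6428335  -0.14566264  0.06898927]
strip rect ((566.5296630859375, -171.37623596191406), (40.6385498046875, 152.87979125976562), 85.64482879638672)
flag pts 53 [ 0.51369541 -0.11235627  0.56678663] [0.65816143 0.00878693 1.47424394]
bar/flag rect ((453.69146728515625, -113.51304626464844), (83.75471496582031, 453.216064453125), 68.41661834716797)
```

View pics/crop.png

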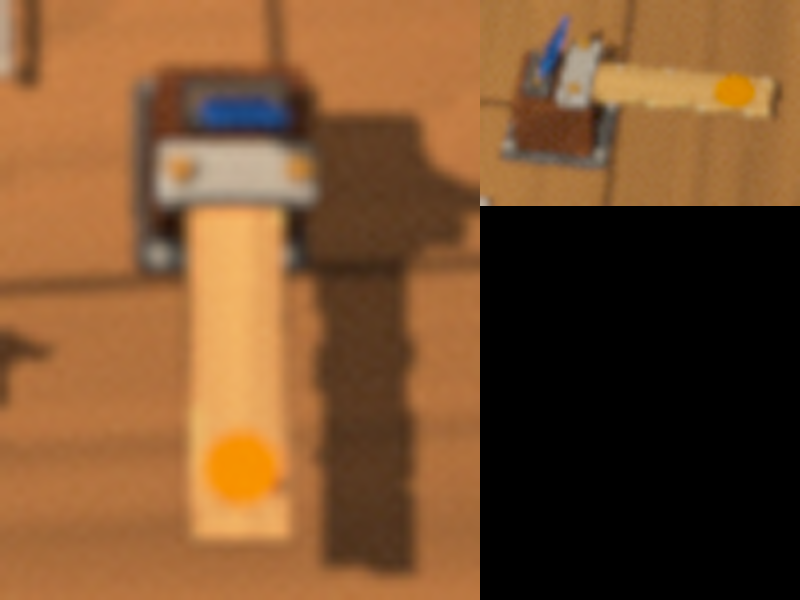

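The crop confirms it. The amber patch is at crop (243,467) on its own pale strip, and in the side inset the blue flag leans towards the patch. The two views agree on about (0.5155, -0.1645, 0.064). I'll now work out the stand's direction and the size of the moves.

```bash
cat >> h.py <<'E'
from scipy.spatial.transform import Rotation as Ro
def to(p,yaw):
    s=status.read_state(); R=Ro.from_quat(s['eef_rot']); G=Ro.from_euler('z',yaw)*Ro.from_euler('x',np.pi)
    print('turn',(R.inv()*G).as_rotvec().round(3),'mm',(R.inv().apply(np.array(p)-s['ee_pos'])*1000).round(1))
E
python3 - <<'E'
from h import *
t,s=load('top0'),load('side0')
sc=world(t,[[292.2,170.8],[307.0,170.8]],.076); m=sc.mean(0); sp=np.array([.5155,-.1645])
print('screws',sc.round(4),'gap',np.linalg.norm(sc[0]-sc[1]).round(4)); d=m[:2]-sp; print('spot->bar',np.linalg.norm(d),'yaw',np.arctan2(d[1],d[0]),'yaw by screws',np.arctan2(*(sc[0]-sc[1])[[1,0]])-np.pi/2)
se=world(t,[[299.8,217.],[299.3,176.2]],.062); print('strip end/bar edge',se.round(4),np.arctan2(*(se[1]-se[0])[[1,0]]))
fl=world(t,[[295.,162.5],[306.3,162.5]],.107); print('flag edge mid',fl.mean(0).round(4),np.linalg.norm(fl[0]-fl[1]))
for c,n,p in((s,'side',[210+565/320*0+ (567-480)*70/320,145+15*45/206]),): print(n,'flag top corner',world(c,[p]).round(4),world(c,[p],.107).round(4))
to([sp[0],sp[1],.11],-.05)
E
```

```text
screws [[ 0.6322 -0.1497  0.076 ]
 [ 0.6295 -0.1956  0.076 ]] gap 0.046
spot->bar 0.11565397963388702 yaw -0.07042203372004481 yaw by screws -0.05789176776527327
strip end/bar edge [[ 0.4881 -0.1633  0.062 ]
 [ 0.6172 -0.1721  0.062 ]] -0.06831013844338761
flag edge mid [ 0.6485 -0.1739  0.107 ] 0.03443884322769721
side flag top corner [[ 0.6556 -0.2964  0.0031]] [[ 0.6397 -0.1879  0.107 ]]
turn [-0.001  0.     0.372] mm [ 437.  -305.4  112.2]
```

jog_arm(
  plan=[
    [0, 0, 0.39, 437, -305, 80, -1],
    [0, 0, 0.39, 437, -305, 80, -1],
    [0, 0, 0.39, 437, -305, 80, -1],
    [0, 0, 0.39, 437, -305, 80, -1],
    [0, 0, 0.39, 437, -305, 80, -1],
    [0, 0, 0.39, 437, -305, 80, -1],
    [0, 0, 0.39, 437, -305, 80, -1],
    [0, 0, 0.39, 437, -305, 80, -1],
    [0, 0, 0.39, 437, -305, 80, -1],
    [0, 0, 0.39, 437, -305, 80, -1],
    [0, 0, 0.39, 437, -305, 80, -1],
    [0, 0, 0.39, 437, -305, 80, -1],
  ],
  squeeze=5,
)

```text
time: 1.3
ee_pos: [0.5181, -0.1588, 0.1416]
eef_rot: [1.0, -0.03, -0.0, -0.002]
ft_force: [-1.2, -0.5, -0.3]
width: 0.0026
grip_force: 0.0
```

Run:
```python
from h import *
s=status.read_state(); print({k:np.round(s[k],4) for k in('time','ee_pos','ft_force','width')})
to([.5155,-.1645,.075],-.065)
```

```text
{'time': np.float64(1.3), 'ee_pos': array([ 0.5181, -0.1588,  0.1416]), 'ft_force': array([-1.1876, -0.4698, -0.2844]), 'width': np.float64(0.0026)}
turn [-0.003  0.     0.005] mm [-2.2  6.1 66.5]
```

jog_arm(
  plan=[
    [0, 0, 0, 0, 0, 0, -1],
    [0, 0, 0, 0, 0, 30, -1],
    [0, 0, 0, 0, 0, 50, -1],
    [0, 0, 0, 0, 0, 62, -1],
    [0, 0, 0, 0, 0, 67, -1],
    [0, 0, 0, 0, 0, 67, -1],
    [0, 0, 0, 0, 0, 67, -1],
  ],
)

```text
time: 2.0
ee_pos: [0.5163, -0.1658, 0.0765]
eef_rot: [0.999, -0.034, 0.001, 0.0]
ft_force: [-0.4, -0.1, 0.1]
width: 0.0006
grip_force: 0.0
```

Run:
```python
from h import *
s=status.read_state(); print({k:np.round(s[k],4) for k in('time','ee_pos','ft_force','width')})
to([.5155,-.1645,.060],-.065)
c=snap('side','side1'); t=snap('top','top1')
a=cv2.resize(c['image'][130:205,190:290],(800,600),interpolation=2)
cv2.imwrite('pics/crop1.png',a[...,::-1])
```

```text
{'time': np.float64(2.0), 'ee_pos': array([ 0.5163, -0.1658,  0.0765]), 'ft_force': array([-0.3951, -0.0641,  0.0753]), 'width': np.float64(0.0006)}
turn [ 0.    -0.001 -0.004] mm [-0.9 -1.2 16.5]
```

View pics/crop1.png

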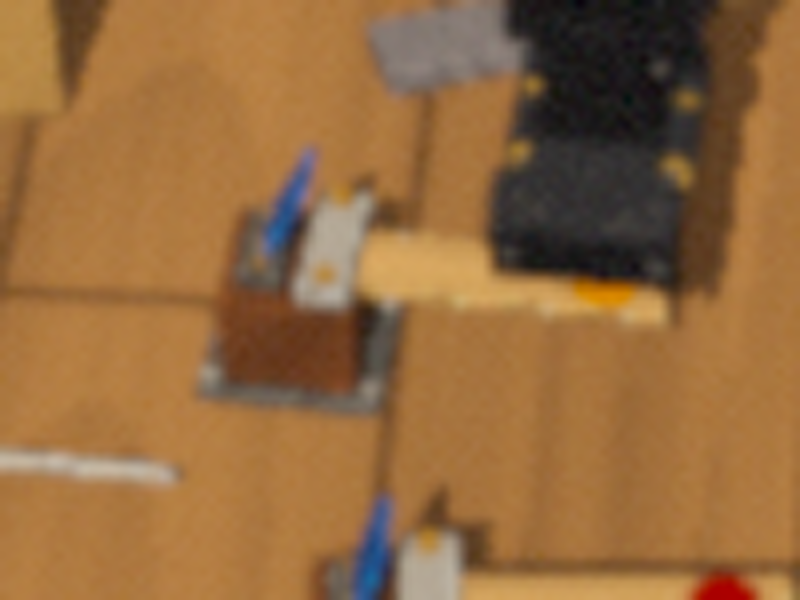

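The fingers hang over the amber patch, which shows at crop (605,292). The flag at (310,150) is still leaning towards it. Next is the light touch.

jog_arm(
  plan=[
    [0, 0, 0, 0, 0, 8, -1],
    [0, 0, 0, 0, 0, 12, -1],
    [0, 0, 0, 0, 0, 15, -1],
    [0, 0, 0, 0, 0, 17, -1],
    [0, 0, 0, 0, 0, 17, -1],
    [0, 0, 0, 0, 0, 17, -1],
  ],
)

```text
time: 2.7
ee_pos: [0.5157, -0.1654, 0.0586]
eef_rot: [0.999, -0.034, -0.0, 0.0]
ft_force: [-1.5, 0.0, 2.3]
width: 0.0003
grip_force: 0.9
```

jog_arm(
  plan=[
    [0, 0, 0, 0, 0, 0, -1],
    [0, 0, 0, 0, 0, 0, -1],
    [0, 0, 0, 0, 0, 0, -1],
  ],
)

```text
time: 3.0
ee_pos: [0.5157, -0.1654, 0.0586]
eef_rot: [0.999, -0.034, -0.0, 0.0]
ft_force: [-1.4, -0.4, 2.5]
width: 0.0001
grip_force: 0.9
```

jog_arm(
  plan=[
    [0, 0, 0, 0, 0, -10, -1],
    [0, 0, 0, 0, 0, -30, -1],
    [0, 0, 0, 0, 0, -60, -1],
    [0, 0, 0, 0, 0, -80, -1],
    [0, 0, 0, 0, 0, -80, -1],
    [0, 0, 0, 0, 0, -80, -1],
    [0, 0, 0, 0, 0, -80, -1],
  ],
)

```text
time: 3.7
ee_pos: [0.5152, -0.1652, 0.1378]
eef_rot: [0.999, -0.034, -0.001, -0.0]
ft_force: [-0.4, -0.4, 0.1]
width: 0.0009
grip_force: 0.0
```

Run:
```python
from h import *
# stand origin ~(.647,-.174), yaw -.065 ; finger centre at stand x=-32, z .097
o=np.array([.647,-.174]); e=np.array([np.cos(-.065),np.sin(-.065)])
to([*(o-.034*e),.095],-.065); print(status.read_state()['ft_force'])
```

```text
turn [-0.     0.001 -0.003] mm [98.1 -0.1 42.6]
[-0.4017227  -0.39479471  0.06412654]
```

jog_arm(
  plan=[
    [0, 0, 0, 40, 0, 0, -1],
    [0, 0, 0, 75, 0, 0, -1],
    [0, 0, 0, 92, 0, 10, -1],
    [0, 0, 0, 92, 0, 30, -1],
    [0, 0, 0, 92, 0, 42, -1],
    [0, 0, 0, 92, 0, 42, -1],
    [0, 0, 0, 92, 0, 42, -1],
    [0, 0, 0, 92, 0, 42, -1],
  ],
)

```text
time: 4.5
ee_pos: [0.6078, -0.1719, 0.0976]
eef_rot: [0.999, -0.034, 0.001, 0.0]
ft_force: [-0.5, -0.2, 0.2]
width: 0.0001
grip_force: 0.0
```

Run:
```python
from h import *
o=np.array([.647,-.174]); e=np.array([np.cos(-.065),np.sin(-.065)])
to([*(o+.012*e),.094],-.065)
c=snap('side','side2')
cv2.imwrite('pics/crop2.png',cv2.resize(c['image'][130:205,190:290],(800,600),interpolation=2)[...,::-1])
```

```text
turn [ 0.    -0.001 -0.003] mm [51.2 -0.6  3.7]
```

View pics/crop2.png

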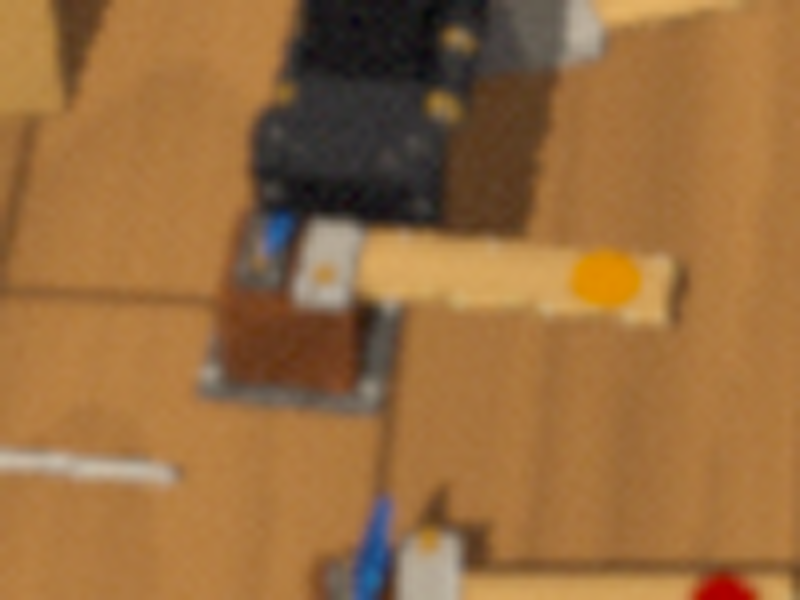

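The strip is back level with the patch at (605,278). The fingers stand just on the robot side of the flag, whose base shows at (275,235). I'll push gently.

jog_arm(
  plan=[
    [0, 0, 0, 8, 0, 1, -1],
    [0, 0, 0, 14, 0, 2, -1],
    [0, 0, 0, 19, 0, 2, -1],
    [0, 0, 0, 24, 0, 2, -1],
    [0, 0, 0, 29, 0, 2, -1],
    [0, 0, 0, 34, 0, 2, -1],
    [0, 0, 0, 38, 0, 2, -1],
    [0, 0, 0, 42, 0, 2, -1],
    [0, 0, 0, 45, 0, 2, -1],
    [0, 0, 0, 46, 0, 2, -1],
    [0, 0, 0, 46, 0, 2, -1],
  ],
)

```text
time: 5.65
ee_pos: [0.6535, -0.1747, 0.0945]
eef_rot: [0.999, -0.034, -0.0, -0.0]
ft_force: [-0.3, -0.6, 0.1]
width: 0.0005
grip_force: 0.1
```

jog_arm(
  plan=[
    [0, 0, 0, 2, 0, 0, -1],
    [0, 0, 0, 4, 0, 0, -1],
    [0, 0, 0, 4, 0, 0, -1],
  ],
)

```text
time: 5.95
ee_pos: [0.6576, -0.1751, 0.0945]
eef_rot: [0.999, -0.034, 0.0, 0.0]
ft_force: [-0.9, -1.1, -0.2]
width: 0.0001
grip_force: 0.3
```

jog_arm(
  plan=[
    [0, 0, 0, 1, 0, 0, -1],
    [0, 0, 0, 2, 0, 0, -1],
    [0, 0, 0, 3, 0, 0, -1],
    [0, 0, 0, 3, 0, 0, -1],
  ],
)

```text
time: 6.35
ee_pos: [0.6606, -0.1752, 0.0946]
eef_rot: [0.999, -0.034, 0.0, 0.0]
ft_force: [-0.3, 0.1, 0.3]
width: 0.0004
grip_force: 0.3
```

Run:
```python
from h import *
c=snap('side','side3')
cv2.imwrite('pics/crop3.png',cv2.resize(c['image'][130:205,190:290],(800,600),interpolation=2)[...,::-1])
print(status.read_state()['ft_force'])
```

```text
[-0.53498465  0.24120662  0.52197955]
```

View pics/crop3.png

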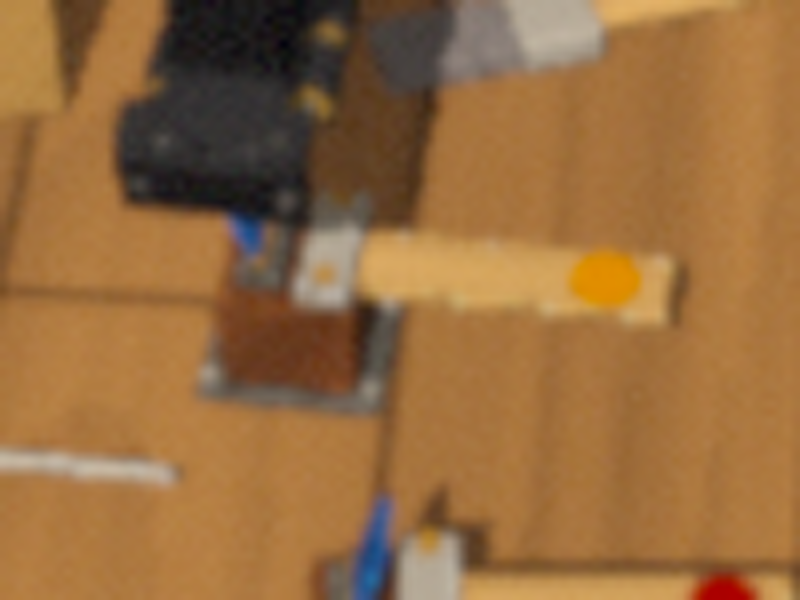

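The flag's base at crop (245,235) now leans left, away from the patch, but there's no sign of the stop yet. I'll go on in 1 mm steps.

jog_arm(
  plan=[
    [0, 0, 0, 1, 0, 0, -1],
    [0, 0, 0, 2, 0, 0, -1],
    [0, 0, 0, 2, 0, 0, -1],
  ],
)

```text
time: 6.7
ee_pos: [0.6618, -0.1754, 0.0943]
eef_rot: [0.999, -0.034, -0.001, 0.0]
ft_force: [-5.3, 0.0, 1.8]
width: 0.0008
grip_force: 2.6
```

jog_arm(
  plan=[
    [0, 0, 0, 1, 0, 0, -1],
    [0, 0, 0, 2, 0, 0, -1],
    [0, 0, 0, 2, 0, 0, -1],
  ],
)

```text
time: 7.0
ee_pos: [0.6624, -0.1755, 0.094]
eef_rot: [0.999, -0.034, -0.002, -0.0]
ft_force: [-12.2, 1.3, 4.3]
width: 0.0005
grip_force: 6.5
```

The force has risen to 12 N, so the flag is at its stop. I'll draw back and rise clear.

jog_arm(
  plan=[
    [0, 0, 0, -6, 0, 0, -1],
    [0, 0, 0, -18, 0, 0, -1],
    [0, 0, 0, -25, 0, -15, -1],
    [0, 0, 0, -40, 0, -50, -1],
    [0, 0, 0, -70, 0, -90, -1],
    [0, 0, 0, -110, 0, -120, -1],
    [0, 0, 0, -150, 20, -130, -1],
    [0, 0, 0, -190, 60, -130, -1],
    [0, 0, 0, -200, 90, -130, -1],
    [0, 0, 0, -200, 90, -130, -1],
    [0, 0, 0, -200, 90, -130, -1],
  ],
)

```text
time: 8.1
ee_pos: [0.4589, -0.2524, 0.226]
eef_rot: [0.999, -0.035, 0.001, 0.001]
ft_force: [1.2, 0.3, 0.5]
width: 0.0003
grip_force: 0.0
```

Run:
```python
from h import *
s=status.read_state(); print({k:np.round(s[k],4) for k in('time','ee_pos','ft_force','joint_vel')})
c=snap('side','side4')
cv2.imwrite('pics/crop4.png',cv2.resize(c['image'][130:205,190:290],(800,600),interpolation=2)[...,::-1])
```

```text
{'time': np.float64(8.1), 'ee_pos': array([ 0.4589, -0.2524,  0.226 ]), 'ft_force': array([1.1675, 0.2539, 0.5172]), 'joint_vel': array([-0.0297,  0.0136, -0.0343, -0.0034, -0.0056, -0.0026, -0.0068])}
```

View pics/crop4.png

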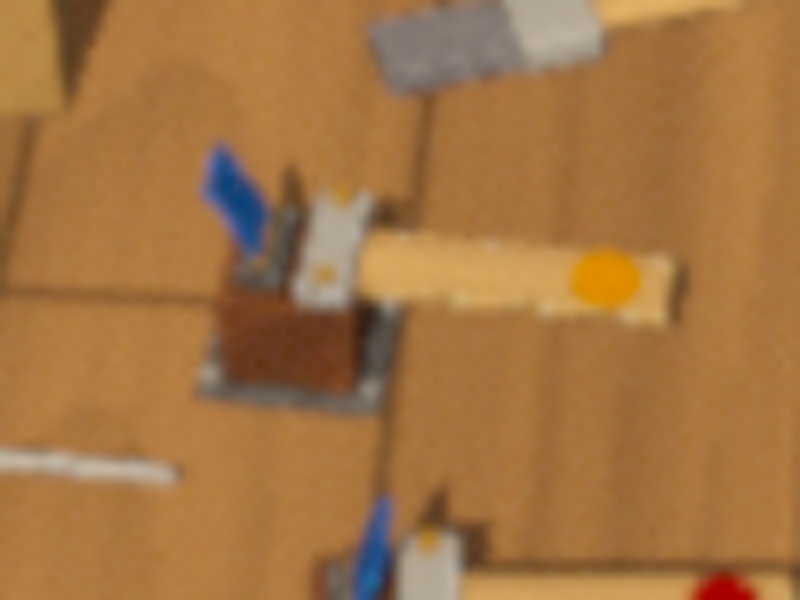

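The amber flag now leans away from the patch, with its top at (215,150). The strip is level, the red flag hasn't moved, and the gripper is clear.

```bash
python3 -c "
from bench import order; print(order.close_job())"
```

```text
the job is handed in; nothing more can be done
None
```

The amber patch was touched lightly (about 2.4 N for at least 0.4 s) and released, its flag was pushed to the stop away from the patch, and the job was handed in with the arm clear of everything; no verdict came back.

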